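Draw the press bed to its catch and hold the flap die over the cork

ROBOT

A 6-joint arm with a two-finger parallel gripper is mounted at the origin on the work surface. World frame = base frame: x ahead of the robot, y to its left, z up, the work surface at z = 0. Lengths are in mm, angles in degrees, forces in N, time in s.
With the tool pointing down it reaches from about 350 to 850 mm from the base axis. Payload 8.1 kg.
Tool frame: the origin (TCP) lies at the very end of the fingers, on their centre line; the grasp point (between the pads) lies 19 mm behind it (r.grip_point_offset is the distance from the TCP to the grasp point, in mm); z points along the fingers, y is the line along which they close (so a half turn about z gives the same grasp; the last joint's range is limited). The gripper opens to 85 mm and grips with 20 to 120 N. Pads are 22 mm wide; open, the fingers measure 114 mm over their backs; the gripper's body (76 mm by 85 mm) begins 54 mm behind the grasp point. The pads swing forward as they close: fully open they stand 13 mm farther back than shut.
Start: joints at [-73.075, 7.471, 85.268, -0, 87.261, -4.893], TCP at [223.018, -557.017, 231.292] pointing down, gripper open.
Joint ranges: [-169.43, 169.43], [-51.17, 129.36], [1.28, 143.12], [-76.62, 256.62], [0, 156.53], [-152.29, 152.29]. Speed limits (degrees/s): [136.94, 136.94, 159.86, 180, 180, 180].

INTERFACE

Orientations are given as [roll, pitch, yaw] about the fixed x, y, z axes, in that order (R = Rz(yaw) Ry(pitch) Rx(roll)).
In Python, from bench import status, eyes, r gives the robot as it stands.
- The arm moves only by the shell command python3 -m handwheel 'ROWS' [FORCE]. ROWS is a JSON object whose one key "series" holds a list that holds one entry, the list of rows, each a list of 7 numbers: the shift along the tool's x, y, z in cm, then the turn, a rotation vector about the tool's x, y, z in rad, then the opening, from 0 (shut) to 1 (fully open). In form: {"series": [[[tx, ty, tz, rx, ry, rz, claw], ...]]}. A call has 1 to 12 rows; each row is the pose to reach, as a shift and turn from the pose commanded when the call began, along the tool's axes at that moment; what a row does not reach only later rows make up. A row lasts 1/8 s, in which the tool goes at most 62.5 mm and 10.7 degrees, less where a joint would pass 70% of its speed; a pose out of reach is approached as far as the arm can. A call with a gripper value outside its range is refused whole. The fingers move at their own pace and stop on an object; FORCE is the grip in N (left out, the last holds). Time passes only in rows, so rows that repeat a pose let the fingers close. It gives the time, the measured TCP pose, the force, the opening and the grip force at its end, in the units of the state.
- status.sense(): the state, without advancing time (a new reading comes with each control period).
- eyes.snapshot(name): name is "scene" or "top" or "wrist"; returns a dict with "img" (400x640x3 uint8, red, green, blue), "mtx" (3x3 intrinsics, pixels), "R" (3x3) and "t" (3): a world point X has camera coordinates R X + t. Camera axes: x right, y down, z forward; pixel columns grow to the right and rows downward; lengths in mm; the calibration is good to about 2 mm. The wrist camera is an equidistant fisheye: a pixel r from the principal point sees the ray r / f radians off the axis. A picture is of the moment at which its call begins. There is no depth.
- r.hand_in(): hands the job in; it is judged then, once.
The state is a dict: "time": time; "joint_pos": joint angles; "qd": joint speeds; "joint_efforts": joint torques, N m; "tool_pos": TCP position; "tcp_rot": TCP orientation; "ft_force": force on the tool from outside, world axes, zero at the start; "wrist_torque": the same for the moment, N m; "finger_gap": finger opening in mm; "grip_force": force on a finger pad.
Only numpy, scipy, OpenCV 4.12 (cv2) and the standard library are available. Lean on these libraries where they do the work, as an engineer would, in place of code of your own. Each camera call takes 0.05 s, during which the arm holds its last target. There are 200 camera calls.

TASK

I want to square up the cork under the flap cutting die before we cut: push the bed of the press (it has a red grip) out along its slide, away from the press, until the spring catch snaps in at the loading end, and leave it there. Then take the flap die on the green mat by the bar along its top, at the die's balance point, keep it level as you lift and carry it, and hold it still about 5 cm above the cork sheet on the bed, centred over the sheet and square with it, its point facing away from the press. Finish while still holding it there - do not put it down, let go, or touch the bed or press with it - and leave the other things on the table where they are.

Things in the scene. Friction and masses are not known exactly. Their poses are not given: they have to be found in the camera images.
- bed (a joint): slide of the bed of the blue press, m, along the bed's -y (about world -y): 0 fully in under the press head, growing as it comes out. At 0.340, the loading end, a spring roller snaps between two pins; solid stop at 0.343. Starts at 0.20 to 0.29. Friction 1 to 3 N, plus 5 to 10 N over the first pin in the last 15 mm; the catch then draws the bed to 0.340 within 1 mm and holds it with about 7 N
- grip (a point): top centre of the red upright grip on the bed's near side: 36 mm wide along bed x, 12 mm thick along bed y (the slide), its top 46 mm above the bed plate. At x -100, y -50, z +28 mm from nest, same axes. Free on both y sides; the cutting board's edge is 7 mm from its +x side, its top 31 mm below the grip's top
- nest (a point): centre of the top of the cork sheet (130 mm along x, 210 along y, 3 thick) fixed on the white cutting board of the bed, 77 mm above the table. y runs along the slide into the press (-y: away from the press), z up, x across, away from the robot. Steel fences stand 5 mm above the sheet at its +x and +y edges. With the bed caught the press frame starts 0.20 m from here along +y
- die: flap cutting die: steel knife frame 173 x 95 x 25 mm, one end blunt, one pointed, on a 3 mm green mat. Origin: mid underside; +x to the point, z up. Above it, along x, an aluminium bar 174 long, 10 wide (y), 40 to 58 mm above the underside, on end risers: grip across y. Punch block in the blunt end (x -78 to -54, 29 high). Balances at x = -35 mm, 52 mm from the blunt end. 0.45 to 0.7 kg
- die_point (a point): the point of the flap die at its underside, on its +x axis, 87 mm from the die's origin
- press: the blue press with its slide, fixed, turned up to 9 degrees; origin on the table below the nest's place when the bed is caught; slide along y (+y into the press). Rails and front cross bar (46 mm tall) reach to y -160 mm; frame y +200 to +510, x +-175, 0.33 m tall (lever at +x to 0.47 m); yellow catch housing 68 mm tall at x +138 to +183, y 0
- wallet_a: bystander: closed cork wallet, 100 x 185 x 24 mm, lying flat beyond the mat; origin at the centre of its underside
- wallet_b: bystander: closed cork wallet, 100 x 185 x 24 mm, lying on wallet_a; origin at the centre of its underside
- wallet_c: bystander: closed cork wallet, 100 x 185 x 24 mm, lying flat between the mat and the right edge of the table; origin at the centre of its underside
- pocket_die: bystander: smaller rectangular steel die without a bridge bar, 55 x 85 x 25 mm, on the white table near the robot; origin at the centre of its underside
- mallet: bystander: white-headed mallet lying on the table between the robot and the mat
- glue: bystander: white bottle with red cap, 54 mm across, 140 mm tall, beyond the slide's front end
- snap_jar: bystander: clear jar with steel lid, 64 mm across, 65 mm tall, on the table between the robot and the press

How it is judged (in metres and radians):
On the way, in this order (a step that is already met when the one before it is completed fails the run):
1. the bed is out at the loading end, held by its spring catch (value of joint bed between 0.337 and 0.3435 m), for 0.3 s.
2. the die is lifted clear of the mat, level, gripped at its balance point (contact force between the fingers and die above 1 N and x of the grasp point in the frame of die between -0.05 and -0.02 m and height (world z) of die above 0.035 m and angle between die's own z axis and vertical below 0.12 rad), for 0.2 s.
At the end, for the whole second after the job is handed in: Bed in its catch (0.337 to 0.343 m). Fingers hold the die within 15 mm of its balance point, touching nothing else: its middle within 15 mm of the sheet's, underside 25 to 80 mm above the sheet, square within 0.10 rad, point away from the press, level within 0.08 rad, still (all of step 1 and contact force between the fingers and die above 1 N and x of the grasp point in the frame of die between -0.05 and -0.02 m and horizontal distance between die and nest below 0.015 m and z of die in the frame of nest between 0.025 and 0.08 m and angle between the x axis of die and the y axis of nest, either way round below 0.1 rad and y of die_point in the frame of nest below -0.05 m and angle between die's own z axis and vertical below 0.08 rad and linear speed of die below 0.02 m/s and angular speed of die below 0.1 rad/s and contact force between die and press below 0.2 N); the arm keeps its last pose, push and grip.
It fails at once if the die tips more than 15 degrees from level (angle between die's own z axis and vertical above 0.26 rad).
It fails at once if the die touches the bed or the press (contact force between die and press above 0.3 N).
It fails at once if another thing on the table is moved by more than 25 mm (distance of any of wallet_a, wallet_b, wallet_c, pocket_die, mallet, glue, snap_jar from where it was at the start of the episode above 0.025 m).
It also fails if it takes over 54 s, if anything falls off the work surface, if the arm or the gripper's body presses on something with over 40 N, if the wrist force passes 120 N, or if a joint passes its speed limit or range.

## Working session

There is one attempt and no reset: what is moved stays moved. The work goes in short steps, Python scripts to look and compute and a shell command to move; the robot and the scene stay as the last step left them, time stands still between calls to the robot, and variables do not carry over. Pictures are saved under pics/ and viewed, at most 10 in all, crops included, and the job is handed in when it is done.

```bash
ls; mkdir -p pics; python3 - <<'E'
from bench import status, eyes, r
import cv2,numpy as np
for n in("scene","top"):
    s=eyes.snapshot(n); cv2.imwrite(f"pics/{n}0.png",s["img"][:,:,::-1]); np.savez(f"{n}0.npz",**s)
    print(n,s["mtx"].round(1).tolist(),s["R"].round(3).tolist(),s["t"].round(0))
print(status.sense())
E
```

```text
pics
scene [[395.6, 0.0, 317.4], [0.0, 395.6, 197.4], [0.0, 0.0, 1.0]] [[0.67, 0.742, -0.024], [0.405, -0.392, -0.826], [-0.622, 0.543, -0.563]] [-288. -176. 1873.]
top [[374.0, 0.0, 324.7], [0.0, 374.0, 197.0], [0.0, 0.0, 1.0]] [[-0.007, -1.0, -0.01], [-0.99, 0.009, -0.14], [0.14, 0.009, -0.99]] [ -75.  533. 1050.]
{'time': 0.1, 'joint_pos': array([-7.30749861e+01,  7.51148397e+00,  8.53231828e+01,  2.14471496e-05,
        8.72596933e+01, -4.89358885e+00]), 'qd': array([-0.02439705, -0.09600467, -0.09016393,  0.05013918, -0.03052922,
        0.0133349 ]), 'joint_efforts': array([ 1.14813018e-03, -5.70953500e+01, -5.01941371e+01, -1.86504358e-04,
        8.24196817e-03, -1.58864947e-05]), 'tool_pos': array([ 222.87603775, -556.54864253,  230.34061157]), 'tcp_rot': array([-1.79905986e+02, -8.07076287e-03,  2.18185951e+01]), 'ft_force': array([ 0.09997594, -0.52401795,  0.14277217]), 'wrist_torque': array([0.00327022, 0.03110062, 0.01350107]), 'grip_force': 0.0, 'finger_gap': 85.89671805087377}
```

View pics/scene0.png

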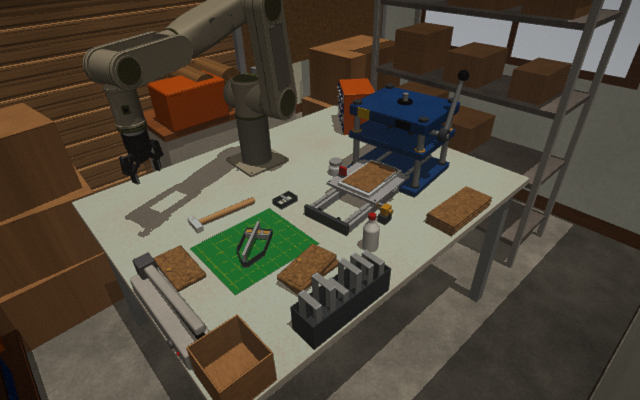

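View pics/top0.png

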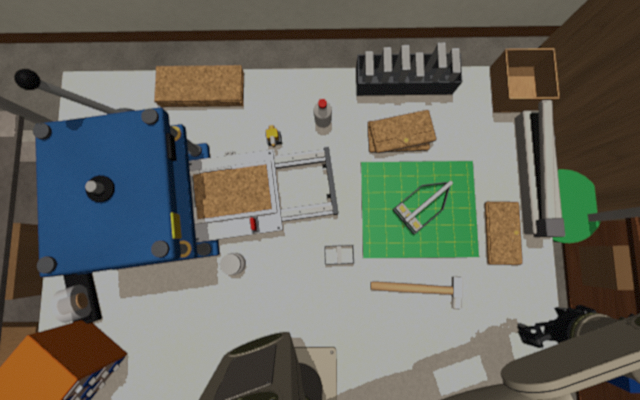

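The scene view shows the die on the green mat near (255,243), the red grip at (343,171) and the bed near (365,185). The top view shows the red grip at (253,224), cork at about (230,192), and the die's bar running from (405,223) to (451,184). I'll enlarge both.

```bash
cat > h.py <<'E'
import numpy as np, cv2
def ray(s,p):
    K=s["mtx"]; d=np.array([(p[0]-K[0,2])/K[0,0],(p[1]-K[1,2])/K[1,1],1.])
    return -s["R"].T@s["t"], s["R"].T@d
def wray(s,p):  # fisheye
    K=s["mtx"]; u=np.array([p[0]-K[0,2],p[1]-K[1,2]]); q=np.hypot(*u); th=q/K[0,0]
    d=np.r_[u/max(q,1e-9)*np.sin(th),np.cos(th)]
    return -s["R"].T@s["t"], s["R"].T@d
def onz(rd,z):
    c,d=rd; return c+d*(z-c[2])/d[2]
def tri(*rs):
    A=0;b=0
    for c,d in rs:
        d=d/np.linalg.norm(d);P=np.eye(3)-np.outer(d,d);A=A+P;b=b+P@c
    X=np.linalg.solve(A,b)
    return X,[float(np.linalg.norm(np.cross(X-c,d/np.linalg.norm(d)))) for c,d in rs]
def proj(s,X):
    x=s["R"]@np.asarray(X,float)+s["t"]; K=s["mtx"]; return x[0]/x[2]*K[0,0]+K[0,2],x[1]/x[2]*K[1,1]+K[1,2]
E
python3 - <<'E'
import cv2,numpy as np
from h import *
t=dict(np.load("top0.npz"));s=dict(np.load("scene0.npz"))
def up(i,x,y,w,h,f): return cv2.resize(i[y:y+h,x:x+w,::-1],None,fx=f,fy=f,interpolation=cv2.INTER_CUBIC)
a=up(t["img"],180,130,160,120,2.5*1); b=up(t["img"],385,165,80,75,4)
c=up(s["img"],300,150,125,85,3.2); d=up(s["img"],225,210,60,68,4)
def pad(i): o=np.zeros((300,400,3),np.uint8); i=i[:300,:400]; o[:i.shape[0],:i.shape[1]]=i; return o
cv2.imwrite("pics/c.png",np.vstack([np.hstack([pad(a),pad(b)]),np.hstack([pad(c),pad(d)])]))
def blobs(m,k):
    n,l,st,ce=cv2.connectedComponentsWithStats(m.astype(np.uint8)); return [(st[i].tolist(),ce[i].round(1).tolist()) for i in range(1,n) if st[i,4]>k]
for n,q in(("top",t),("scene",s)):
    hsv=cv2.cvtColor(q["img"],cv2.COLOR_RGB2HSV)
    print(n,"red",blobs(((hsv[...,0]<6)|(hsv[...,0]>174))&(hsv[...,1]>170)&(hsv[...,2]>70),8))
E
```

```text
top red [([319, 100, 7, 8, 50], [322.1, 103.5]), ([251, 218, 4, 12, 41], [252.5, 223.4])]
scene red [([340, 166, 7, 10, 22], [343.5, 168.8]), ([369, 212, 7, 8, 36], [372.1, 215.3])]
```

View pics/c.png

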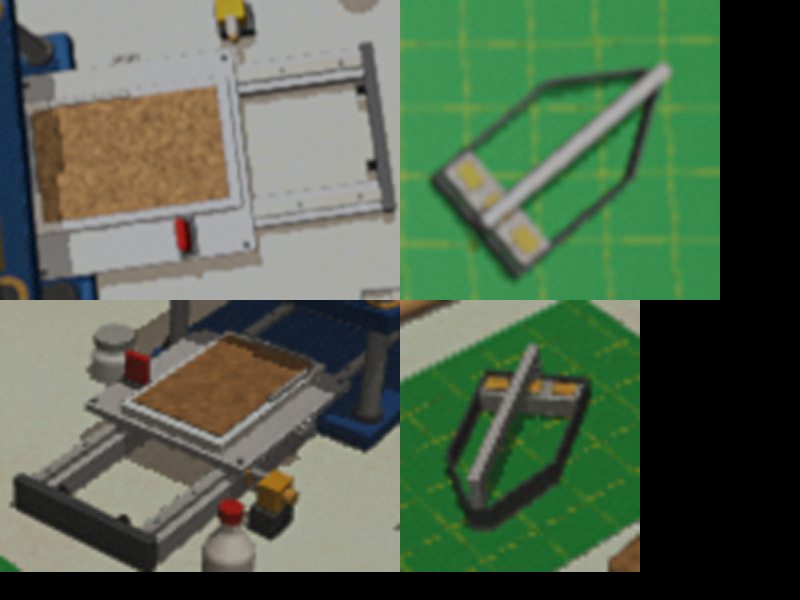

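The crops show the die's blunt end with the punch block towards +y and its point towards +x/-y. In the top view the bar ends are at about (407.5,220) and (451.7,182). The red grip stands on the bed's robot side, and the cork corners are clear in both views.

```bash
python3 - <<'E'
from h import *
t=dict(np.load("top0.npz"));s=dict(np.load("scene0.npz"))
pr={"bar_blunt":((407.5,220),(258.2,222.5)),"bar_pt":((451.5,182.5),(243.7,255)),
"grip":((252,223.4),(343.3,167)),
"c(-x-y)":((272,210),(341.3,182)),"c(+x-y)":((266.8,165.2),(369.4,192.8)),"c(+x+y)":((192,174),(399.4,171)),"c(-x+y)":((198,218.8),(369.4,160.5)),
"jar":((232,262),(335,161))}
for k,(a,b) in pr.items():
    X,e=tri(ray(t,a),ray(s,b)); print(k,X.round(1),np.round(e,1))
for k in pr:
    if k[0]=='c': print(k,"z77",onz(ray(t,pr[k][0]),77).round(1))
print("grip z105",onz(ray(t,(252,223.4)),105).round(1),"bar z61",onz(ray(t,(407.5,220)),61).round(1),onz(ray(t,(451.5,182.5)),61).round(1))
for n,p in dict(barL=(331,150),barR=(337,215),glue=(322,104),cy=(272,135)).items(): print(n,onz(ray(t,p),46).round(0))
E
```

```text
bar_blunt [ 463.8 -310.8   56.1] [2.2 2.2]
bar_pt [ 570.  -440.5   56.3] [2.1 2.1]
grip [454.2 119.6 101.6] [1.7 1.7]
c(-x-y) [493.5  70.2  69.5] [1.3 1.3]
c(+x-y) [623.2  87.8  71.5] [3.1 3.1]
c(+x+y) [599.1 300.8  69.1] [1.6 1.6]
c(-x+y) [466.9 271.   79.1] [3. 3.]
jar [348.8 178.6  65. ] [0.6 0.6]
c(-x-y) z77 [491.9  68.   77. ]
c(+x-y) z77 [619.8  84.4  77. ]
c(+x+y) z77 [596.4 296.5  77. ]
c(-x+y) z77 [468.9 274.3  77. ]
grip z105 [452.9 117.5 105. ] bar z61 [ 462.1 -311.6   61. ] [ 568.1 -440.7   61. ]
barL [671. -99.  46.]
barR [ 479. -114.   46.]
glue [812. -73.  46.]
cy [718.  76.  46.]
```

```bash
cat >> h.py <<'E'
from scipy.spatial.transform import Rotation as Ro
def row(X,yaw,st):   # shift cm, rotvec to reach tool-down pose X,yaw
    R0=Ro.from_euler("xyz",st["tcp_rot"],degrees=True); R1=Ro.from_euler("xyz",[180,0,yaw],degrees=True)
    return (R0.inv().apply(np.array(X)-st["tool_pos"])/10).round(2),(R0.inv()*R1).as_rotvec().round(3)
E
python3 - <<'E'
from h import *; from bench import status
st=status.sense(); print(row([449,147,190],96.7,st), row([330,-250,250],60,st))
E
```

```text
(array([ 47.14, -56.9 ,   4.13]), array([-1.000e-03, -1.000e-03, -1.307e+00])) (array([ 21.34, -24.48,  -1.92]), array([-0.002, -0.001, -0.666]))
```

```bash
python3 -m handwheel '{"series":[[[10.7,-12.2,-1,0,0,-0.33,0],[21.3,-24.5,-1.9,0,0,-0.67,0],[21.3,-24.5,-1.9,0,0,-0.67,0],[21.3,-24.5,-1.9,0,0,-0.67,0],[21.3,-24.5,-1.9,0,0,-0.67,0],[34,-41,0,0,0,-1,0],[34,-41,0,0,0,-1,0],[47.1,-56.9,4.1,0,0,-1.307,0],[47.1,-56.9,4.1,0,0,-1.307,0],[47.1,-56.9,4.1,0,0,-1.307,0],[47.1,-56.9,4.1,0,0,-1.307,0],[47.1,-56.9,4.1,0,0,-1.307,0]]]}' 40; python3 - <<'E'
from h import *; from bench import status
st=status.sense(); print(row([449,147,190],96.7,st), st["tool_pos"],st["tcp_rot"])
E
```

```text
time: 1.6
tool_pos: [448.8, 148.6, 189.7]
tcp_rot: [-180.0, 0.0, 96.8]
ft_force: [0.5, -0.3, 0.4]
finger_gap: 0.4
grip_force: 0.0
(array([-0.16,  0.  , -0.03]), array([-0.   ,  0.   ,  0.001])) [448.7687999  148.58824344 189.72242432] [-1.79998511e+02  6.60663913e-03  9.67538048e+01]
```

```bash
python3 - <<'E'
from h import *; from bench import status,eyes
s=eyes.snapshot("wrist"); np.savez("w1.npz",**s); cv2.imwrite("pics/w1.png",s["img"][:,:,::-1])
print(s["mtx"].tolist(),(-s["R"].T@s["t"]).round(0))
hsv=cv2.cvtColor(s["img"],cv2.COLOR_RGB2HSV); m=((hsv[...,0]<6)|(hsv[...,0]>174))&(hsv[...,1]>150)&(hsv[...,2]>60)
n,l,st,ce=cv2.connectedComponentsWithStats(m.astype(np.uint8))
for i in range(1,n):
    if st[i,4]>20: print(st[i],ce[i],onz(wray(s,ce[i]),105).round(1))
E
```

```text
[[309.70691628693146, 0.0, 320.8368770407564], [0.0, 309.70691628693146, 192.6584760609835], [0.0, 0.0, 1.0]] [439. 218. 333.]
[301 215  42  26 709] [321.58251058 224.73342736] [450.4 128.  105. ]
[535 379  19  20 241] [543.79253112 388.8340249 ] [ 825.2 -117.5  105. ]
```

View pics/w1.png

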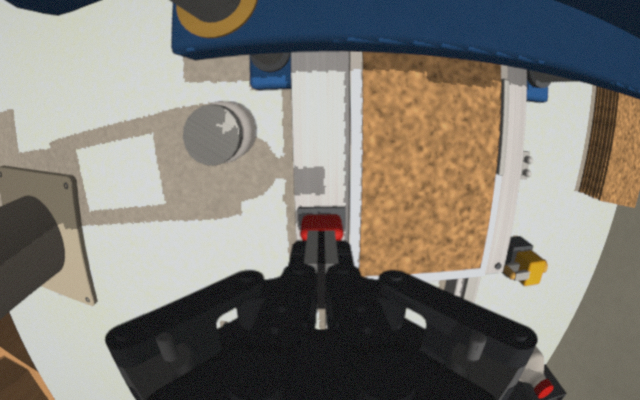

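The wrist view shows the grip in red at (321,225), just ahead of the closed fingers. It is centred on them across the bed, with the jar at (215,132) to one side. I'll check the edge, then lower.

```bash
python3 - <<'E'
from h import *
s=dict(np.load("w1.npz"))
for p in((321,215),(301,222),(343,222),(321,229)): print(p,[onz(wray(s,p),z).round(1)[:2] for z in(59,80,105)])
E
python3 -m handwheel '{"series":[[[0,0,4,0,0,0,0],[0,0,9,0,0,0,0],[0,0,10.5,0,0,0,0],[0,0,10.5,0,0,0,0]]]}'
```

```text
(321, 215) [array([450.9, 119.6]), array([450. , 127.1]), array([448.9, 136. ])]
(301, 222) [array([432.9, 110.3]), array([433.4, 118.5]), array([434. , 128.3])]
(343, 222) [array([472.4, 115. ]), array([469.9, 122.8]), array([466.9, 132.2])]
(321, 229) [array([452.6, 105.4]), array([451.6, 114. ]), array([450.3, 124.3])]
time: 2.15
tool_pos: [448.0, 146.0, 84.8]
tcp_rot: [-179.9, 0.0, 96.7]
ft_force: [-0.6, 0.0, 0.4]
finger_gap: -0.0
grip_force: 0.0
```

```bash
python3 -m handwheel '{"series":[[[-0.6,0,0,0,0,0,0],[-1.1,0,0,0,0,0,0],[-1.6,0,0,0,0,0,0],[-2.4,0,0,0,0,0,0],[-3.4,0,0,0,0,0,0],[-4.4,0,0,0,0,0,0],[-5.4,0,0,0,0,0,0],[-6.4,0,0,0,0,0,0],[-7.4,0,0,0,0,0,0],[-8.4,0,0,0,0,0,0],[-9,0,0,0,0,0,0],[-9,0,0,0,0,0,0]]]}'
python3 - <<'E'
from h import *; from bench import status,eyes
t=eyes.snapshot("top"); np.savez("t2.npz",**t)
cv2.imwrite("pics/t2.png",cv2.resize(t["img"][120:280,170:370,::-1],None,fx=3.5,fy=3.5,interpolation=cv2.INTER_CUBIC))
E
```

```text
time: 3.65
tool_pos: [459.1, 56.3, 85.1]
tcp_rot: [-180.0, 0.0, 96.7]
ft_force: [-0.4, 0.5, 0.2]
finger_gap: 0.0
grip_force: 0.0
```

View pics/t2.png

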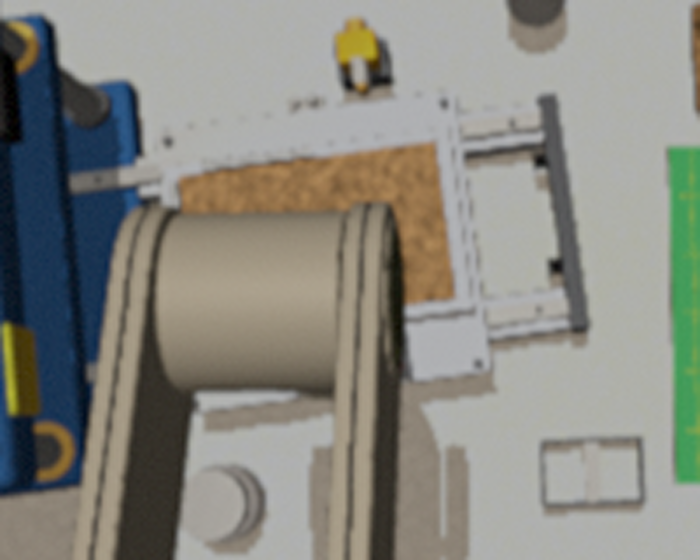

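The bed has moved out by about 78 mm: the cork's right edge is at crop column 445, and the bed's edge is still about 80 px short of the cross bar at 565. I'll keep pushing slowly and watch the force.

```bash
python3 -m handwheel '{"series":[[[-0.6,0,0,0,0,0,0],[-1.2,0,0,0,0,0,0],[-1.8,0,0,0,0,0,0],[-2.4,0,0,0,0,0,0],[-2.7,0,0,0,0,0,0],[-3,0,0,0,0,0,0]]]}'
python3 -m handwheel '{"series":[[[-0.2,0,0,0,0,0,0],[-0.4,0,0,0,0,0,0],[-0.6,0,0,0,0,0,0]]]}'
python3 -m handwheel '{"series":[[[-0.2,0,0,0,0,0,0],[-0.4,0,0,0,0,0,0]]]}'
```

```text
time: 4.45
tool_pos: [462.9, 26.9, 85.3]
tcp_rot: [180.0, -0.0, 96.7]
ft_force: [0.5, 1.2, -1.4]
finger_gap: 0.2
grip_force: 0.8
time: 4.82
tool_pos: [463.6, 21.1, 85.3]
tcp_rot: [180.0, -0.0, 96.7]
ft_force: [0.6, 0.9, -0.6]
finger_gap: 0.5
grip_force: 0.8
time: 5.08
tool_pos: [464.0, 18.3, 85.4]
tcp_rot: [180.0, -0.1, 96.7]
ft_force: [0.6, 7.0, 0.8]
finger_gap: -0.2
grip_force: 4.0
```

Force is rising, so the bed is climbing the first pin.

```bash
for i in 1; do python3 -m handwheel '{"series":[[[-0.2,0,0,0,0,0,0],[-0.4,0,0,0,0,0,0]]]}'; python3 -m handwheel '{"series":[[[-0.2,0,0,0,0,0,0],[-0.4,0,0,0,0,0,0]]]}';  python3 -m handwheel '{"series":[[[-0.2,0,0,0,0,0,0],[-0.3,0,0,0,0,0,0]]]}'; done
```

```text
time: 5.32
tool_pos: [464.6, 13.7, 85.4]
tcp_rot: [180.0, -0.0, 96.7]
ft_force: [1.1, 3.4, -0.7]
finger_gap: -0.1
grip_force: 1.7
time: 5.58
tool_pos: [464.9, 8.7, 85.3]
tcp_rot: [-180.0, 0.0, 96.7]
ft_force: [0.9, -0.1, 0.8]
finger_gap: -0.1
grip_force: 0.0
time: 5.82
tool_pos: [465.2, 5.9, 85.3]
tcp_rot: [-180.0, 0.0, 96.7]
ft_force: [0.9, -0.3, 0.1]
finger_gap: -0.2
grip_force: 0.0
```

```bash
python3 -m handwheel '{"series":[[[-0.1,0,0,0,0,0,0],[-0.2,0,0,0,0,0,0]]]}'; python3 -m handwheel '{"series":[[[-0.1,0,0,0,0,0,0],[-0.2,0,0,0,0,0,0]]]}'
```

```text
time: 6.08
tool_pos: [465.3, 5.4, 85.3]
tcp_rot: [-180.0, -0.1, 96.7]
ft_force: [-1.2, 8.4, 1.9]
finger_gap: 0.0
grip_force: 4.4
time: 6.32
tool_pos: [465.5, 3.5, 85.3]
tcp_rot: [-180.0, -0.1, 96.7]
ft_force: [-0.2, 6.1, 1.8]
finger_gap: -0.2
grip_force: 3.5
```

```bash
python3 -m handwheel '{"series":[[[0.5,0,0,0,0,0,0],[1.5,0,0,0,0,0,0],[2.2,0,0,0,0,0,0],[2.2,0,-4,0,0,0,0],[2.2,0,-9,0,0,0,0],[2.2,0,-15,0,0,0,0],[2.2,0,-20,0,0,0,0],[2.2,0,-20,0,0,0,0]]]}'
python3 - <<'E'
from h import *; from bench import status
st=status.sense(); print(row([400,-150,300],110,st),row([480,-330,300],129.4,st))
E
```

```text
time: 7.32
tool_pos: [465.5, 24.3, 290.7]
tcp_rot: [179.5, 0.1, 96.7]
ft_force: [-0.6, 0.2, -0.4]
finger_gap: -0.2
grip_force: 0.0
(array([-16.55,  -8.54,  -0.98]), array([ 0.009,  0.003, -0.232])) (array([-35.36,  -2.7 ,  -0.89]), array([ 0.008,  0.004, -0.57 ]))
```

```bash
python3 - <<'E'
from h import *; from bench import status,eyes
s=eyes.snapshot("wrist"); np.savez("w2.npz",**s)
E
python3 -m handwheel '{"series":[[[-5,-1,-1,0,0,-0.1,0.5],[-11,-2,-1,0,0,-0.2,0.6],[-17,-3,-1,0,0,-0.3,0.6],[-23,-3,-1,0,0,-0.4,0.6],[-29,-3,-1,0,0,-0.5,0.6],[-35,-3.5,-1,0,0,-0.57,0.6],[-37.4,-3.9,-1,0,0,-0.57,0.6],[-37.4,-3.9,-1,0,0,-0.57,0.6],[-37.4,-3.9,-1,0,0,-0.57,0.6]]]}'
python3 - <<'E'
from h import *; from bench import status,eyes
D={}
for n in("wrist","top","scene"):
    D[n]=eyes.snapshot(n); np.savez(n[0]+"3.npz",**D[n])
w2=dict(np.load("w2.npz"))["img"]
a=cv2.resize(D["top"]["img"][120:240,200:360,::-1],(400,300),interpolation=2)
b=cv2.resize(D["scene"]["img"][145:240,280:420,::-1],(400,271),interpolation=2); b=cv2.copyMakeBorder(b,0,29,0,0,0)
c=cv2.resize(w2[:,:,::-1],(400,250),interpolation=3); c=cv2.copyMakeBorder(c,0,50,0,0,0)
d=cv2.resize(D["wrist"]["img"][:,:,::-1],(400,250),interpolation=3); d=cv2.copyMakeBorder(d,0,50,0,0,0)
cv2.imwrite("pics/p3.png",np.vstack([np.hstack([a,b]),np.hstack([c,d])]))
E
```

```text
time: 8.5
tool_pos: [467.9, -350.7, 293.8]
tcp_rot: [-180.0, -0.1, 129.4]
ft_force: [-0.0, 0.3, 0.4]
finger_gap: 51.1
grip_force: 0.0
```

View pics/p3.png

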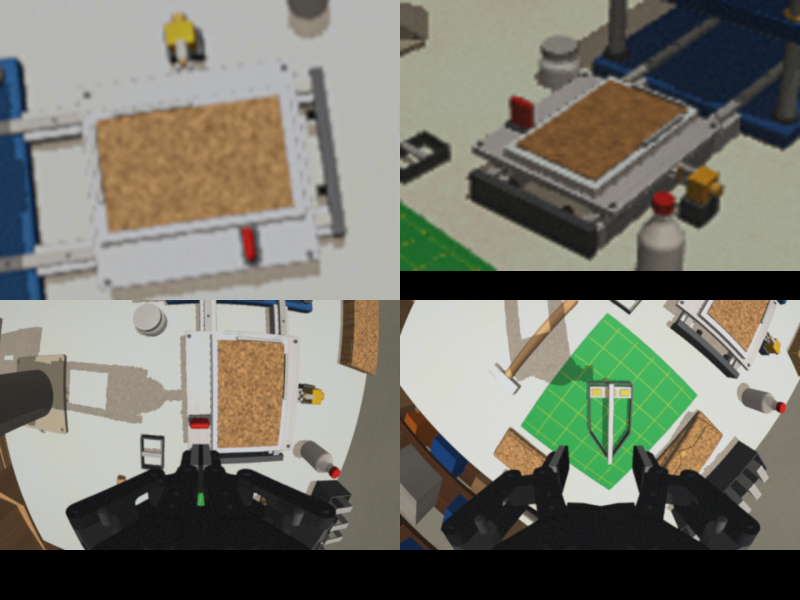

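The top and scene crops show the bed right out, next to the cross bar, with the roller at the yellow housing (crop 183,40). The first wrist view shows the whole cork, and the second shows the die's bar from about full-image (336,139) to (336,256). Next I'll measure both.

```bash
cat > m.py <<'E'
from h import *
def L(f): return dict(np.load(f))
V={"top":(L("t3.npz"),ray),"w2":(L("w2.npz"),wray),"scene":(L("s3.npz"),ray),"w3":(L("w3.npz"),wray),"top0":(L("top0.npz"),ray)}
def rect(v,m,z):
    s,f=V[v]; c=max(cv2.findContours(m.astype(np.uint8),cv2.RETR_EXTERNAL,cv2.CHAIN_APPROX_NONE)[0],key=cv2.contourArea)[:,0]
    P=np.array([onz(f(s,p),z)[:2] for p in c],np.float32); q=cv2.minAreaRect(P); B=cv2.boxPoints(q)
    e=[B[1]-B[0],B[2]-B[1]]; e=max(e,key=np.linalg.norm); a=np.degrees(np.arctan2(e[1],e[0]))%180
    print(v,"centre",np.round(q[0],1),"size",np.round(q[1],1),"long axis",a.round(2)); return np.array([*q[0],z])
def box(m,x0,y0,x1,y1): o=np.zeros_like(m); o[y0:y1,x0:x1]=m[y0:y1,x0:x1]; return o
E
cat > m1.py <<'E'
from m import *
R=[];print("cork")
for v,b in(("top",(200,130,340,235)),("w2",(340,40,470,250)),("scene",(310,150,410,215))):
    s,f=V[v]; h=cv2.cvtColor(s["img"],cv2.COLOR_RGB2HSV)
    m=box(((h[...,0]<22)&(h[...,0]>7)&(h[...,1]>80)&(h[...,2]>60)).astype(np.uint8),*b); m=cv2.morphologyEx(m,cv2.MORPH_CLOSE,np.ones((5,5)));m=cv2.morphologyEx(m,cv2.MORPH_OPEN,np.ones((3,3)))
    C=rect(v,m,77); c0=-s["R"].T@s["t"]; R.append((c0,C-c0))
print(tri(*R),tri(R[0],R[1]),tri(R[1],R[2]))
print("bar");R=[]
for v,b in(("top",(390,170,460,235)),("w3",(300,120,380,270)),("scene",(230,215,280,270))):
    s,f=V[v]; h=cv2.cvtColor(s["img"],cv2.COLOR_RGB2HSV)
    m=box(((h[...,1]<60)&(h[...,2]>120)).astype(np.uint8),*b); cv2.imwrite(f"pics/m_{v}.png",m*255)
    C=rect(v,m,61); c0=-s["R"].T@s["t"]; R.append((c0,C-c0))
print(tri(*R))
E
python3 m1.py; python3 - <<'E'
import cv2,numpy as np
a=np.load("w3.npz")["img"][110:270,270:400,::-1]; m=cv2.imread("pics/m_w3.png")[110:270,270:400]
t=np.load("t3.npz")["img"][165:240,385:465,::-1]; mt=cv2.imread("pics/m_top.png")[165:240,385:465]
r=lambda i:cv2.resize(i,(400,300),interpolation=0)
cv2.imwrite("pics/p4.png",np.vstack([np.hstack([r(a),r(m)]),np.hstack([r(t),r(mt)])]))
E
```

```text
cork
top centre [563.9  55.1] size [128.9 208.4] long axis 97.17
w2 centre [561.3  53.6] size [130.6 209.4] long axis 97.6
scene centre [562.9  54.6] size [128.6 212.1] long axis 97.68
(array([562.70200092,  54.44140031,  76.97225118]), [1.348252285446424, 1.5975791002860973, 0.25988490858484065]) (array([562.38973501,  54.33550302,  77.89604512]), [1.4667889056910968, 1.4667889056913779]) (array([562.02149496,  54.24733496,  76.62595112]), [0.8983604580637725, 0.8983604580637704])
bar
top centre [ 457.  -430.5] size [ 45.2 132.5] long axis 137.39
w3 centre [ 518.8 -368.6] size [ 83.2 171.7] long axis 137.03
scene centre [ 515.2 -376.1] size [ 11.7 170.9] long axis 129.13
(array([ 494.80174706, -388.82835988,   68.49654228]), [54.02599454475214, 30.876702021524594, 24.746477080402542])
```

View pics/p4.png

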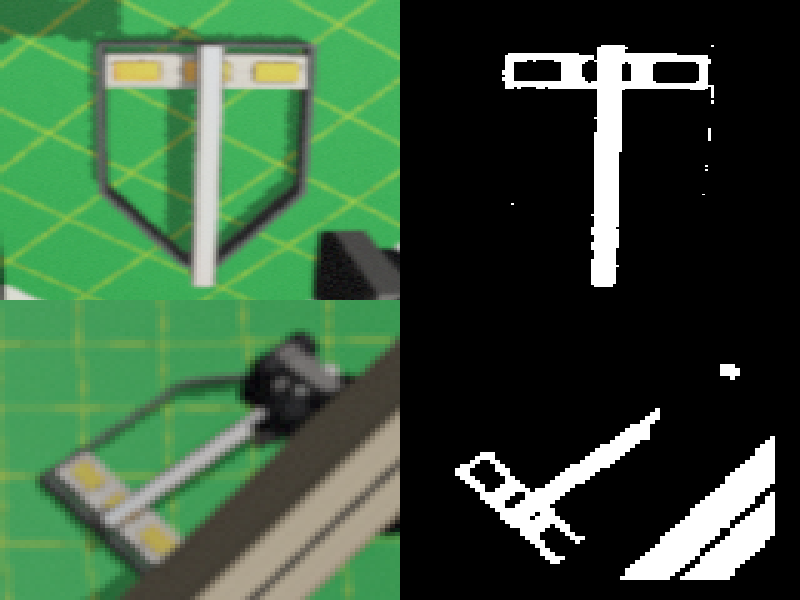

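The mask view shows the bar clearly in the wrist picture: its blunt end is at crop (210,43) and its point end at (203,286). The cork agrees across all three views, at z 77 with a yaw of about 7.5 deg.

```bash
python3 - <<'E'
from m import *
w=V["w3"][0];t=V["top0"][0];s=V["scene"][0]
E=[((338.3,133),(407.5,220),(258.2,222.5)),((336,262.5),(451.5,182.5),(243.7,255))]
P=[]
for a,b,c in E:
    X,e=tri(wray(w,a),ray(t,b),ray(s,c)); print("3view",X.round(1),np.round(e,1),"w@61",onz(wray(w,a),61).round(1),"w+t",tri(wray(w,a),ray(t,b))[0].round(1),"w+s",tri(wray(w,a),ray(s,c))[0].round(1))
    P.append(onz(wray(w,a),61)[:2])
d=P[1]-P[0]; print(np.hypot(*d),np.degrees(np.arctan2(d[1],d[0])),"mid",(P[0]+P[1])/2)
from bench import status; print(row([494,-349,293],129.4,status.sense()))
E
```

```text
3view [ 461.4 -309.1   54.4] [3.4 4.  2. ] w@61 [ 458.2 -306.6   61. ] w+t [ 458.1 -306.2   85.5] w+s [ 459.4 -306.4   51.1]
3view [ 570.2 -441.4   57.1] [1.6 1.5 2.8] w@61 [ 568.6 -441.6   61. ] w+t [ 567.5 -440.1   64. ] w+s [ 571.1 -441.2   57.3]
174.40960625372335 -50.73713204778513 mid [ 513.41943553 -374.09803094]
(array([-1.5 ,  2.08,  0.21]), array([ 0.   , -0.   ,  0.001]))
```

```bash
python3 -m handwheel '{"series":[[[-0.9,1.1,3,0,0,0,0.5],[-1.7,2,9,0,0,0,0.5],[-1.7,2,13,0,0,0,0.5],[-1.7,2,13,0,0,0,0.5],[-1.7,2,13,0,0,0,0.5]]]}'
python3 - <<'E'
from h import *; from bench import status,eyes
s=eyes.snapshot("wrist"); np.savez("w4.npz",**s); h=cv2.cvtColor(s["img"],cv2.COLOR_RGB2HSV)
m=((h[...,1]<60)&(h[...,2]>120)).astype(np.uint8); 
cv2.imwrite("pics/p5.png",s["img"][60:320,200:460,::-1].repeat(2,0).repeat(2,1))
print(row([492,-348,35],129.3,status.sense()))
E
```

```text
time: 9.28
tool_pos: [495.3, -352.6, 167.7]
tcp_rot: [180.0, 0.2, 129.4]
ft_force: [0.6, 0.6, 0.2]
finger_gap: 42.8
grip_force: 0.0
(array([ 0.69,  0.03, 13.35]), array([0.001, 0.004, 0.002]))
```

View pics/p5.png

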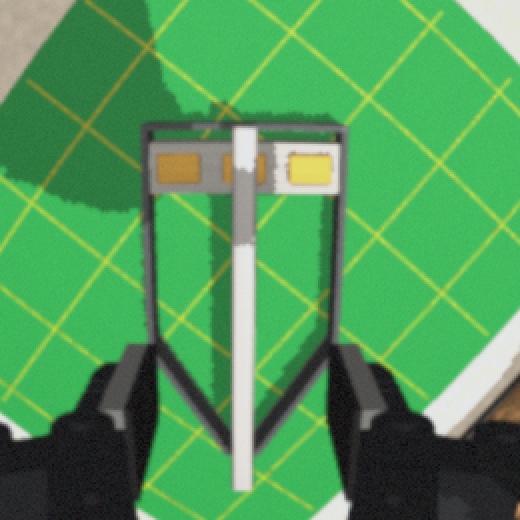

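The wrist view from lower down shows the bar centred between the fingers. Its blunt end is at crop (245,126), i.e. pixel (322.5,123), and its point end at crop (243,491), i.e. pixel (321.5,305.5).

```bash
python3 - <<'E'
from m import *
from bench import status
w=V["w3"][0]; u=L("w4.npz"); P=[]
for a,b in(((338.3,133),(322.5,123)),((336,262.5),(321.5,305.5))):
    X,e=tri(wray(w,a),wray(u,b)); P.append(onz(wray(u,b),61)); print(X.round(1),np.round(e,1),P[-1].round(1))
d=P[1]-P[0]; n=np.hypot(*d[:2]); a=np.degrees(np.arctan2(d[1],d[0])); m=(P[0]+P[1])/2; b=m-35*d/n; print(n,a,m,b)
print(row([b[0],b[1],35],a+180,status.sense()))
E
```

```text
[ 459.6 -307.5   47.2] [0.5 0.5] [ 459.2 -307.5   61. ]
[ 568.3 -441.3   61.8] [0. 0.] [ 568.7 -441.8   61. ]
173.25534453788487 -50.815660334574666 [ 513.94595305 -374.63187866   61.        ] [ 491.83234167 -347.50277635   61.        ]
(array([ 0.74,  0.05, 13.35]), array([0.001, 0.004, 0.004]))
```

```bash
python3 -m handwheel '{"series":[[[0.4,0,4,0,0,0,0.5],[0.7,0,8.5,0,0,0,0.5],[0.7,0,12,0,0,0,0.5],[0.7,0,13.3,0,0,0,0.5],[0.7,0,13.3,0,0,0,0.5],[0.7,0,13.3,0,0,0,0.5],[0.7,0,13.3,0,0,0,0],[0.7,0,13.3,0,0,0,0],[0.7,0,13.3,0,0,0,0],[0.7,0,13.3,0,0,0,0],[0.7,0,13.3,0,0,0,0],[0.7,0,13.3,0,0,0,0]]]}' 70
```

```text
time: 10.82
tool_pos: [490.7, -347.6, 33.8]
tcp_rot: [180.0, 0.1, 129.4]
ft_force: [-0.6, 1.2, 6.6]
finger_gap: 8.6
grip_force: 69.6
```

```bash
python3 -m handwheel '{"series":[[[0,0,-0.5,0,0,0,0],[0,0,-1.5,0,0,0,0],[0,0,-3,0,0,0,0],[0,0,-5,0,0,0,0],[0,0,-8,0,0,0,0],[0,0,-11,0,0,0,0],[0,0,-14,0,0,0,0],[0,0,-16,0,0,0,0],[0,0,-16,0,0,0,0],[0,0,-16,0,0,0,0],[0,0,-16,0,0,0,0]]]}'
python3 - <<'E'
from h import *; from bench import status,eyes
s=eyes.snapshot("wrist"); np.savez("w5.npz",**s); st=status.sense(); print(st["wrist_torque"])
t=eyes.snapshot("scene"); np.savez("s5.npz",**t)
cv2.imwrite("pics/p6.png",np.hstack([cv2.resize(s["img"][60:320,200:460,::-1],(400,400)),cv2.resize(t["img"][130:330,140:340,::-1],(400,400))]))
yaw=97.5; d=np.array([np.cos(np.radians(97.5)),np.sin(np.radians(97.5))]) # tool x = -die x = nest +y
B=np.array([562.5,54.4])+35*d
print(B,row([B[0],B[1],st["tool_pos"][2]],97.5,st), row([480,-150,200],110,st))
E
```

```text
time: 12.2
tool_pos: [489.1, -346.2, 190.3]
tcp_rot: [-180.0, -0.2, 129.4]
ft_force: [0.4, 0.0, -4.4]
finger_gap: 8.9
grip_force: 68.3
[-0.04035752  0.02226618 -0.00574893]
[557.93158327  89.10057015] (array([29.31, 32.93,  0.06]), array([-0.001, -0.003,  0.556])) (array([15.77, 11.74, -0.91]), array([-0.001, -0.003,  0.338]))
```

View pics/p6.png

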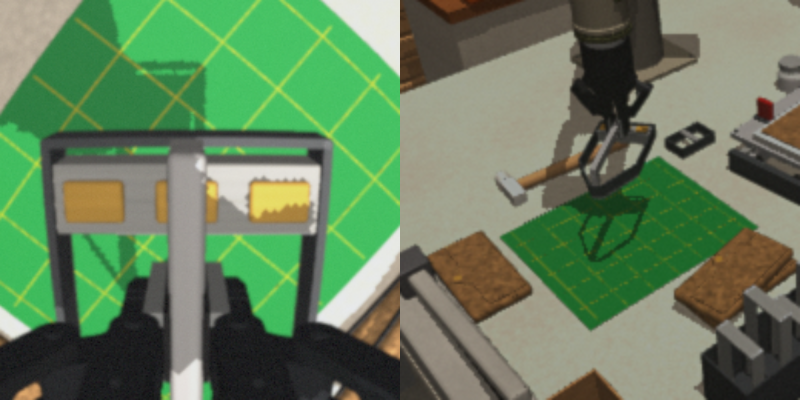

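The die hangs level, 160 mm clear of the mat, and the bar's blunt end is at crop (187,142). I'll work out the actual grip offset from that.

```bash
python3 - <<'E'
from h import *; from bench import status
s=dict(np.load("w5.npz")); st=status.sense(); T=st["tool_pos"]; zt=61+T[2]-33.8
X=onz(wray(s,(321.5,152)),zt); R=Ro.from_euler("xyz",st["tcp_rot"],degrees=True)
o=R.inv().apply(X-T); print("blunt end in tool",o.round(1)," -> grip x in die", (-87+o[0]).round(1))
off=o[0]-87 # die origin along tool x
d=np.array([np.cos(np.radians(97.5)),np.sin(np.radians(97.5))])
B=np.array([562.5,54.4])-off*d; print(B,row([B[0],B[1],210],97.5,st))
E
```

```text
blunt end in tool [ 54.   -0.5 -27.1]  -> grip x in die -33.0
[558.18775576  87.15474694] (array([29.16, 32.82, -1.86]), array([-0.001, -0.002,  0.556]))
```

```bash
python3 -m handwheel '{"series":[[[1,1.1,-1,0,0,0.02,0],[3,3.4,-1.9,0,0,0.06,0],[6,6.8,-1.9,0,0,0.11,0],[9.4,10.6,-1.9,0,0,0.18,0],[12.8,14.4,-1.9,0,0,0.24,0],[16.2,18.2,-1.9,0,0,0.31,0],[19.6,22,-1.9,0,0,0.37,0],[23,25.8,-1.9,0,0,0.44,0],[25.8,29,-1.9,0,0,0.49,0],[27.8,31.3,-1.9,0,0,0.53,0],[28.8,32.4,-1.9,0,0,0.55,0],[29.2,32.8,-1.9,0,0,0.556,0]]]}'
python3 -m handwheel '{"series":[[[0,0,0,0,0,0,0],[0,0,0,0,0,0,0]]]}'
python3 - <<'E'
from h import *; from bench import status
print(row([558.2,87.2,159],97.5,status.sense()))
E
```

```text
time: 13.8
tool_pos: [558.0, 87.8, 210.6]
tcp_rot: [-179.9, -0.0, 97.6]
ft_force: [0.2, -0.6, -5.5]
finger_gap: 8.8
grip_force: 68.5
time: 14.05
tool_pos: [558.2, 86.1, 211.2]
tcp_rot: [-180.0, 0.0, 97.5]
ft_force: [0.0, 0.2, -5.1]
finger_gap: 8.9
grip_force: 68.5
(array([0.11, 0.01, 5.22]), array([-0.,  0., -0.]))
```

```bash
python3 -m handwheel '{"series":[[[0,0,0.7,0,0,0,0],[0,0,1.7,0,0,0,0],[0.1,0,2.8,0,0,0,0],[0.1,0,3.8,0,0,0,0],[0.1,0,4.6,0,0,0,0],[0.1,0,5.1,0,0,0,0],[0.1,0,5.2,0,0,0,0],[0.1,0,5.2,0,0,0,0],[0.1,0,5.2,0,0,0,0],[0.1,0,5.2,0,0,0,0]]]}'
python3 - <<'E'
from h import *; from bench import status,eyes
s=eyes.snapshot("wrist"); t=eyes.snapshot("scene"); p=eyes.snapshot("top"); np.savez("w6.npz",**s);np.savez("s6.npz",**t);np.savez("t6.npz",**p)
print(status.sense()["qd"].round(2))
cv2.imwrite("pics/p7.png",np.vstack([np.hstack([cv2.resize(s["img"][40:320,180:480,::-1],(400,300)),cv2.resize(t["img"][100:250,270:470,::-1],(400,300),interpolation=2)]),np.hstack([cv2.resize(p["img"][100:250,180:380,::-1],(400,300),interpolation=2),np.zeros((300,400,3),np.uint8)])]))
E
```

```text
time: 15.3
tool_pos: [558.4, 87.9, 159.6]
tcp_rot: [180.0, 0.0, 97.5]
ft_force: [0.3, 0.8, -4.2]
finger_gap: 8.7
grip_force: 68.4
[-0.05 -0.11  0.    0.02 -0.06  0.13]
```

View pics/p7.png

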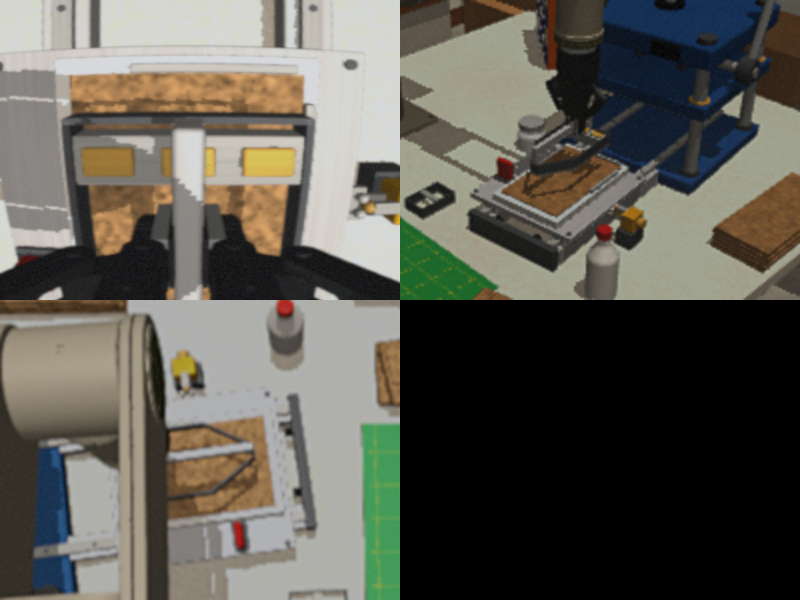

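The die sits over the cork, square with it and pointing away from the press. In the wrist view its blunt bar end is at pixel (321,152), and the cork's far edge runs across row 110 from column 231 to 407. In the top view the bar's tip is at about (306,173). One numeric check before I hand in.

```bash
python3 - <<'E'
from h import *
w=dict(np.load("w6.npz"));t=dict(np.load("t6.npz"))
a=np.radians(7.5); Rn=np.array([[np.cos(a),np.sin(a)],[-np.sin(a),np.cos(a)]]); N=np.array([562.5,54.4])
for n,X in(("blunt",onz(wray(w,(321,152)),187)),("tip top",onz(ray(t,(306,173)),187)),("corkL",onz(wray(w,(231,109)),77)),("corkR",onz(wray(w,(408,111)),77))): print(n,(Rn@(X[:2]-N)).round(1))
E
python3 -m handwheel '{"series":[[[0,0,0,0,0,0,0],[0,0,0,0,0,0,0],[0,0,0,0,0,0,0],[0,0,0,0,0,0,0]]]}'
```

```text
blunt [-1.  86.8]
tip top [ -0.7 -88.6]
corkL [-67.6 104.2]
corkR [ 63.3 102.7]
time: 15.95
tool_pos: [558.2, 87.8, 159.3]
tcp_rot: [-180.0, 0.0, 97.5]
ft_force: [0.1, 0.4, -4.2]
finger_gap: 8.7
grip_force: 68.4
```

Everything is within about 2 mm, so I'm handing in.

```bash
python3 -c "
from bench import r
print(r.hand_in())"
```

```text
the job is handed in; nothing more can be done
None
```

The job is handed in, with no verdict returned: the bed is pushed out into its catch, and the die is held still and level at its balance point, about 5 cm above the cork, centred to about 2 mm and square, point away from the press.

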